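# Restock the tea rack: slide the green tin in between the red and the yellow

### The job

Restock the tea rack: take the green tin out of the delivery carton and stand it in the rack's row between the red tin and the yellow tin, pushing those two apart with it, upright and right down on the rack's floor. Lower it in your grip all the way to that floor, do not let go early and drop it in, and leave the other tins of the row standing in the rack. Leave the white tin in its place in the carton and do not disturb the other things on the counter.

Things in the scene. Friction and masses are not known exactly. Their poses are not given: they have to be found in the camera images.
- rack: Wooden tea rack, fixed, open-topped, left or right of the middle. Origin: centre of its underside, z up; the row of tins runs along its y. Outside 152 mm (y) by 86 mm (x). End boards at +y and -y, 6 mm thick and 110 mm tall, with 140 mm between them: room for four tins and 12 mm to spare. Low lips along front and back (-x, +x), 16 mm tall, 74 mm apart.
- rack_floor (a point): Centre of the rack's floor, 4 mm above the counter; axes as the rack's. Three loose tins stand on it, broad faces across the row: red in the middle, yellow and blue at the two ends, either way round. The gaps between tins are 13 to 21 mm, so a fourth goes in only by pushing them apart; they lean or slide until they meet the next tin or the end board, 2 to 7 mm behind the end tins.
- carton: Brown cardboard delivery carton, fixed, open-topped, on the other side of the middle from the rack. Origin: centre of its underside, z up, long side along its y. Inside 70 mm (x) by 236 mm (y); walls and floor 4 mm thick, walls reach 137 mm above the counter.
- carton_floor (a point): Centre of the carton's inner floor, 4 mm above the counter; axes as the carton's. Green and white tin stand on it, broad faces across its length, one in each half, either way round. The long walls are 4 mm from a tin's narrow ends and 3 mm taller than it, so a tin can only be taken there by its broad faces; at least 42 mm are free before each broad face.
- green_mid (a point): The green slim steel tea tin with pale plain labels, 130 mm tall, 62 mm wide (its x), 32 mm thick (its y), 0.15 to 0.31 kg. Broad faces (normal to y) flat from 6 to 114 mm above the foot; above that the shoulders slope in to a 16 mm wide flat top; foot edges rounded 6 mm. Narrow ends (normal to x) flat, full height. Point: its centre, 65.0 mm above its foot; z up.
- red_mid (a point): The red slim steel tea tin with pale plain labels, 145 mm tall, 62 mm wide (its x), 32 mm thick (its y), 0.15 to 0.31 kg. Broad faces (normal to y) flat from 6 to 129 mm above the foot; above that the shoulders slope in to a 16 mm wide flat top; foot edges rounded 6 mm. Narrow ends (normal to x) flat, full height. Point: its centre, 72.5 mm above its foot; z up.
- yellow_mid (a point): The yellow slim steel tea tin with pale plain labels, 145 mm tall, 62 mm wide (its x), 32 mm thick (its y), 0.15 to 0.31 kg. Broad faces (normal to y) flat from 6 to 129 mm above the foot; above that the shoulders slope in to a 16 mm wide flat top; foot edges rounded 6 mm. Narrow ends (normal to x) flat, full height. Point: its centre, 72.5 mm above its foot; z up.
- blue_mid (a point): The blue slim steel tea tin with pale plain labels, 145 mm tall, 62 mm wide (its x), 32 mm thick (its y), 0.15 to 0.31 kg. Broad faces (normal to y) flat from 6 to 129 mm above the foot; above that the shoulders slope in to a 16 mm wide flat top; foot edges rounded 6 mm. Narrow ends (normal to x) flat, full height. Point: its centre, 72.5 mm above its foot; z up.
- white_mid (a point): The white slim steel tea tin with pale plain labels, 130 mm tall, 62 mm wide (its x), 32 mm thick (its y), 0.15 to 0.31 kg. Broad faces (normal to y) flat from 6 to 114 mm above the foot; above that the shoulders slope in to a 16 mm wide flat top; foot edges rounded 6 mm. Narrow ends (normal to x) flat, full height. Point: its centre, 65.0 mm above its foot; z up.
- mug_mid (a point): Blue mug, 76 mm across, 95 mm tall, its handle reaching some 35 mm farther out on its +y side. The point is its centre, half-way up. A bystander.
- sugar_mid (a point): Glass sugar jar with steel cap, 76 mm across, 115 mm tall. The point is its centre, half-way up. A bystander.
- whitener_mid (a point): White canister, 74 mm across, 125 mm tall. The point is its centre, half-way up. A bystander.
- cups_mid (a point): Upturned stack of paper cups, 80 mm across, 120 mm tall. The point is its centre, half-way up. A bystander. The mug, jar, canister and cups stand one near the robot in the middle and three beyond the rack and carton, any way round; the counter in between is clear. Machines (toaster, kettle, coffee makers, dish drainer) stand along the back and the sides, farther out.
- saucer_mid (a point): White saucer with a teaspoon, 140 mm across, 20 mm high, near the robot's base on its left. The point is its centre, 10 mm up. A bystander.
- stirrers_mid (a point): Black square tub of wooden stirrers, 70 mm wide, 150 mm tall with the sticks, near the robot's base on its right. The point is 45 mm up on its middle line. A bystander.

How it is judged (in metres and radians):
At the end, for the whole second after the job is handed in: Green stands at rest between red and yellow (centres within 52 mm of its own), down on the rack's floor (to 6 mm), in the row (to 15 mm); all four tins of the rack stand on its floor, upright to 0.15 rad; the white tin and the six other loose things are within 30 mm of their start (z of green_mid in the frame of rack between 0.062 and 0.075 m and angle between each of green_mid, red_mid, yellow_mid, blue_mid's own z axis and vertical below 0.15 rad and x of green_mid in the frame of rack between -0.015 and 0.015 m and horizontal distance between green_mid and red_mid below 0.052 m and horizontal distance between green_mid and yellow_mid below 0.052 m and horizontal distance between red_mid and yellow_mid above 0.058 m and z of red_mid in the frame of rack between 0.07 and 0.083 m and z of yellow_mid in the frame of rack between 0.07 and 0.083 m and z of blue_mid in the frame of rack between 0.07 and 0.083 m and horizontal distance between each of red_mid, yellow_mid, blue_mid and rack below 0.07 m and distance of each of mug_mid, sugar_mid, whitener_mid, cups_mid, saucer_mid, stirrers_mid, white_mid from where it was at the start of the episode below 0.03 m and linear speed of green below 0.02 m/s); the robot touches nothing.
It fails at once if the green tin is let go in or over the rack while its foot is more than 6 mm above the rack's floor (contact force between the fingers and green below 0.05 N and z of green_mid in the frame of rack above 0.075 m and horizontal distance between green_mid and rack below 0.07 m).
It fails at once if a tin of the row is knocked over or lifted out of the rack (angle between any of red_mid, yellow_mid, blue_mid's own z axis and vertical above 0.6 rad or z of any of red_mid, yellow_mid, blue_mid in the frame of rack above 0.11 m).
It fails at once if the white tin is moved more than 30 mm from its place in the carton (distance of white_mid from where it was at the start of the episode above 0.03 m).
It fails at once if the mug, sugar jar, canister, cups, saucer or stirrer tub is moved more than 30 mm (distance of any of mug_mid, sugar_mid, whitener_mid, cups_mid, saucer_mid, stirrers_mid from where it was at the start of the episode above 0.03 m).
It also fails if it takes over 62 s, if anything falls off the work surface, if the arm or the gripper's body presses on something with over 40 N, if the wrist force passes 120 N, or if a joint passes its speed limit or range.

### The arm

A 6-joint arm with a two-finger parallel gripper is mounted at the origin on the work surface. World frame = base frame: x ahead of the robot, y to its left, z up, the work surface at z = 0. Lengths are in mm, angles in rad, forces in N, time in s.
With the tool pointing down it reaches from about 275 to 850 mm from the base axis. Payload 19 kg.
Tool frame: the origin (TCP) lies on the centre line of the jaws, within the pads' length; the fingertips stand 14 mm ahead of it and the grasp point (between the pads) lies 5 mm behind it; x points along the fingers, y is the direction in which the jaws open and shut, and the axes are right-handed (so a half turn about x gives the same grasp; the last joint's range is limited). The gripper opens to 85 mm and grips with 20 to 120 N. Pads are 22 mm wide; open, the fingers measure 114 mm over their backs; the gripper's body (76 mm by 85 mm) begins 54 mm behind the grasp point. The pads swing forward as they close: fully open they stand 13 mm farther back than shut.
Start: joints at [1.102, 0.15, 1.437, -0, 1.554, -0.134], TCP at [188.937, 543.042, 245.267] pointing down, gripper open.
Joint ranges: [-2.8, 2.8], [-0.68, 2.1], [0.12, 2.68], [-1.39, 4.53], [0.16, 2.79], [-2.81, 2.81]. Speed limits (rad/s): [1.89, 1.89, 2.22, 3.01, 3.01, 3.01].

### API

Orientations are given as a 3x3 rotation matrix whose columns are the frame's x, y, z axes.
In Python, from rig import * gives the robot as it stands. The module is installed in compiled form; this text tells all that it offers.
- The arm moves only by the shell command python3 -m inch 'ROWS' [OPENING] [FORCE]. ROWS is JSON, one flat list of numbers, 6 for each row, row after row: the shift along the tool's x, y, z in mm, then the turn, a rotation vector about the tool's x, y, z in rad. In form: [tx, ty, tz, wx, wy, wz, tx, ty, tz, wx, wy, wz, ...]. A call has exactly 8 rows; each row is the pose to reach, as a shift and turn from the pose measured when the call began, along the tool's axes at that moment; what a row does not reach only later rows make up. A row lasts 1/12 s, in which the tool goes at most 41.7 mm and 7.16 degrees, less where a joint would pass 70% of its speed; a pose out of reach is approached as far as the arm can. A call with a gripper value outside its range is refused whole. OPENING is the closure in counts, from 0 (fully open) to 255 (shut), set as the call begins (- or left out, the last holds). The fingers move at their own pace and stop on an object; FORCE is the grip in N (left out, the last holds). Time passes only in rows, so rows that repeat a pose let the fingers close, or fill a call up. It gives the time, the measured TCP pose, the force and the opening at its end, in the units of the state.
- observe(): the state, without advancing time (a new reading comes with each control period).
- read_camera(name): name is "scene" or "top" or "wrist"; returns the picture (384x512x3 uint8, blue, green, red); there is no depth.
- camera_info(name): a dict with "fovy" (degrees; the focal length in pixels is half the picture's height over the tangent of half this angle, whatever the lens; pixels are square), "cx", "cy" (the principal point, pixels), "k1" (the pictures are not rectified: a ray, as slopes to the right and down, at radius r is drawn at 1 + k1 r^2 times it, then the intrinsics apply), "origin" and "attitude" of the camera in the world. Camera axes: x right, y down, z forward; pixel columns grow to the right and rows downward; lengths in mm; the calibration is good to about 2 mm. A picture is of the moment at which its call begins: read the wrist's pose just before it. camera_info takes no time and is no camera call; for the wrist camera it gives the pose at the moment of the call.
- hand_in(): hands the job in, once; it reports no verdict.
Trained networks look in the newest picture that a camera, given by its name, has taken for a name from the list of things; names that differ only in an ending like _2 or _b are one class to them, and where a whole thing is asked for, a point or a joint stands for the part that bears it (a point fixed in the world has none). Each returns a list of dicts, best first, with "confidence" (0 to 1); they miss things now and then, are a little off and sometimes report something else, mostly with a low value. They report only what shows in the picture. A call takes as long as a camera call.
- boxes_of(camera, name): "bbox" ([left, top, right, bottom] in pixels, round what is visible of it).
- silhouettes(camera, name): "region" (384x512 bool, what is visible of it) and "bbox" ([left, top, right, bottom] in pixels, round what is visible of it).
- mark_of(camera, name): "location" ([column, row] in pixels: a listed point, or the origin of a listed thing).
The state is a dict: "time_s": time; "q": joint angles; "qd": joint speeds; "joint_torque": joint torques, N m; "eef_pos": TCP position; "eef_rot": TCP orientation; "ft_force": force on the tool from outside, world axes, zero at the start; "torque": the same for the moment, N m; "grip_width": finger opening in mm.
Only numpy, scipy, OpenCV 4.12 (cv2) and the standard library are available. Lean on these libraries where they do the work, as an engineer would, in place of code of your own. Each camera call takes 0.05 s, during which the arm holds its last target.

## Working session

There is one attempt and no reset: what is moved stays moved. The work goes in short steps, Python scripts to look and compute and a shell command to move; the robot and the scene stay as the last step left them, time stands still between calls to the robot, and variables do not carry over. Pictures are saved under pics/ and viewed, and the job is handed in when it is done.

```bash
mkdir -p pics
python3 - <<'E'
from rig import *
import cv2
s=observe();print(s)
for c in ["scene","top","wrist"]:
    print(c,camera_info(c)); cv2.imwrite(f"pics/{c}0.png",read_camera(c))
E
```

```text
{'time_s': 0.0, 'q': array([ 1.10202004e+00,  1.51025626e-01,  1.43798813e+00,  6.65985072e-06,
        1.55380338e+00, -1.33967327e-01]), 'qd': array([-0.00095254,  0.00096819, -0.00037674,  0.00106128, -0.0003643 ,
       -0.00194667]), 'joint_torque': array([-1.83345226e-03, -7.13072348e+01, -5.70865059e+01, -2.98692503e-04,
        8.85290239e-03,  1.56746061e-06]), 'eef_pos': array([188.84089629, 542.88157795, 244.67423467]), 'eef_rot': array([[-5.59157551e-04,  3.28588512e-01,  9.44473015e-01],
       [-1.08938313e-03,  9.44472402e-01, -3.28588944e-01],
       [-9.99999250e-01, -1.21262596e-03, -1.70150093e-04]]), 'ft_force': array([-0.20021581, -0.03450274,  0.01991025]), 'torque': array([ 0.01959563, -0.02329702,  0.04215239]), 'grip_width': 85.48023924765236}
scene {'fovy': 53.614643180764276, 'cx': 254.14636201222984, 'cy': 191.6612153685195, 'k1': -0.031480527056086595, 'origin': array([1377.81719938,  425.05890848,  726.31955329]), 'attitude': array([[-0.43861887,  0.502605  , -0.74498436],
       [ 0.89862232,  0.2364751 , -0.3695368 ],
       [-0.00956079, -0.83154539, -0.55537452]])}
top {'fovy': 44.00031783779785, 'cx': 251.57019576813966, 'cy': 192.0761649290482, 'k1': -0.016956181078958025, 'origin': array([ 377.05525376,  -14.53547152, 1382.1453787 ]), 'attitude': array([[-0.03042094, -0.99480801,  0.09711639],
       [-0.99952295,  0.03079498,  0.00235452],
       [-0.00533299, -0.09699844, -0.99527025]])}
wrist {'fovy': 63.231497861215125, 'cx': 255.82956517362072, 'cy': 192.261620681659, 'k1': -0.04872290675801789, 'origin': array([125.50823867, 565.0496653 , 371.88092432]), 'attitude': array([[ 0.32865388,  0.91207363,  0.24516999],
       [ 0.9444479 , -0.31678514, -0.08755187],
       [-0.00218754,  0.26032455, -0.96551869]])}
```

View pics/scene0.png

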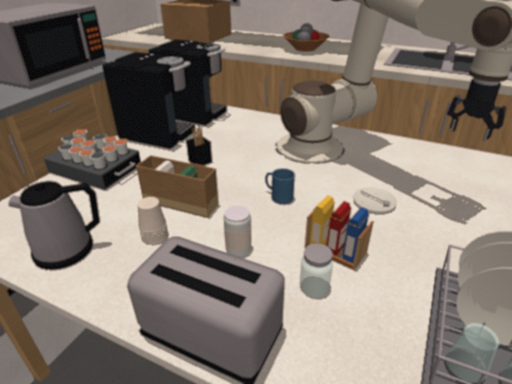

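View pics/top0.png

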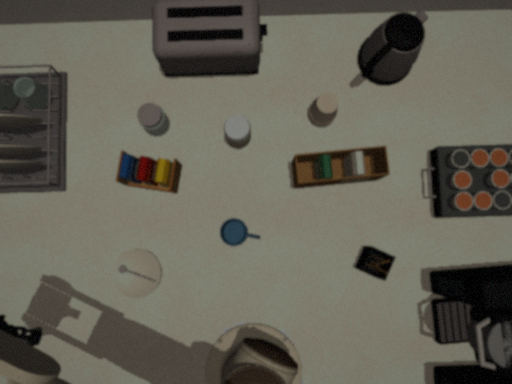

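View pics/wrist0.png

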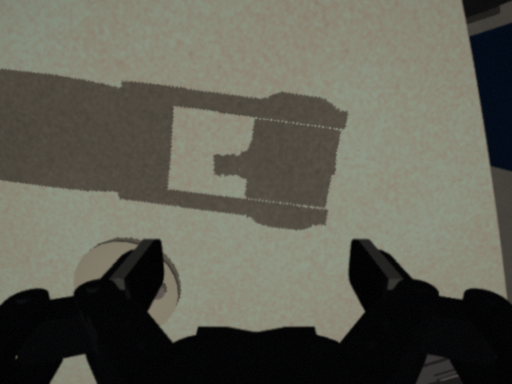

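The scene view shows the rack at about (340,235), with yellow, red and blue in it, and the carton at (178,185). In the top view the rack is at (148,172) in the order blue, red, yellow from +y to −y. The carton is at (340,167), with green at 325 and white at 358.

```bash
cat > h.py <<'E'
from rig import *
import numpy as np, cv2
def K(ci):
    f=192/np.tan(np.radians(ci['fovy']/2)); return f
def ray(ci,uv):
    f=K(ci); d=np.array([(uv[0]-ci['cx'])/f,(uv[1]-ci['cy'])/f]); s=d.copy()
    for _ in range(20): s=d/(1+ci['k1']*(s@s))
    v=ci['attitude']@np.array([s[0],s[1],1]); return np.array(ci['origin']),v
def plane(ci,uv,z):
    o,v=ray(ci,uv); return o+v*(z-o[2])/v[2]
def proj(ci,P):
    P=np.atleast_2d(P); c=(P-ci['origin'])@ci['attitude']; s=c[:,:2]/c[:,2:]
    r2=(s**2).sum(1,keepdims=True); s=s*(1+ci['k1']*r2); return s*K(ci)+[ci['cx'],ci['cy']]
def tri(rs):
    A=np.zeros((3,3));b=np.zeros(3)
    for o,v in rs:
        v=v/np.linalg.norm(v); M=np.eye(3)-np.outer(v,v); A+=M;b+=M@o
    p=np.linalg.solve(A,b); return p
E
python3 - <<'E'
from h import *
np.set_printoptions(precision=1,suppress=True)
ct,cs=camera_info("top"),camera_info("scene")
zs=dict(green_mid=69,red_mid=76.5,yellow_mid=76.5,blue_mid=76.5,white_mid=69,rack=0,carton=0,mug_mid=47.5,sugar_mid=57.5,whitener_mid=62.5,cups_mid=60,saucer_mid=10,stirrers_mid=45)
read_camera("top");read_camera("scene")
for n,z in zs.items():
    t=mark_of("top",n); s=mark_of("scene",n)
    o=[n]
    if t:o+=[plane(ct,t[0]['location'],z),t[0]['confidence']]
    if s:o+=[plane(cs,s[0]['location'],z),s[0]['confidence']]
    print(*o)
for n in ["rack","carton","green_mid","red_mid","yellow_mid","blue_mid","white_mid"]:
    s=silhouettes("top",n)
    if s:
        m=s[0]['region'].astype(np.uint8); np.save(f"m_{n}.npy",m)
        print(n,s[0]['confidence'],s[0]['bbox'],cv2.minAreaRect(cv2.findNonZero(m)),m.sum())
im=cv2.imread("pics/top0.png")
cv2.imwrite("pics/crop.png",np.vstack([cv2.resize(im[140:200,100:200],None,fx=5,fy=5,interpolation=2)[:300],cv2.resize(im[140:200,285:395][:,:100],None,fx=5,fy=5,interpolation=2)]))
print(observe()['time_s'])
E
```

```text
green_mid [ 560.6 -211.8   69. ] 0.57 [ 565.7 -216.3   69. ] 0.41
red_mid [569.9 275.2  76.5] 0.71
yellow_mid [ 728.5 -220.3   76.5] 0.65 [557.7 221.8  76.5] 0.76
blue_mid [570.7 309.5  76.5] 0.84 [651.6 290.1  76.5] 0.37
white_mid [ 568.2 -302.6   69. ] 0.73 [ 566.8 -301.5   69. ] 0.57
rack [552.5 276.7   0. ] 0.6
carton [ 573.8 -258.5    0. ] 0.58 [ 579.8 -247.6    0. ] 0.72
mug_mid [390.3  38.3  47.5] 0.7 [383.4  26.8  47.5] 0.56
sugar_mid [725.4 264.7  57.5] 0.78 [732.4 263.2  57.5] 0.92
whitener_mid [681.9  23.   62.5] 0.63 [406.7  40.   62.5] 0.71
cups_mid [ 739.  -223.8   60. ] 0.71 [ 733.6 -225.8   60. ] 0.9
saucer_mid [575.  231.5  10. ] 0.38 [285.4 326.   10. ] 0.65
stirrers_mid [579.2 282.5  45. ] 0.42 [ 294.7 -342.3   45. ] 0.65
rack 0.91 [116.3, 150.4, 181.8, 194.1] ((148.5, 172.5), (63.27238464355469, 34.76866912841797), 8.426968574523926) 627
carton 0.63 [289.9, 146.3, 388.3, 188.8] ((339.4030456542969, 166.8048095703125), (36.16923522949219, 98.02423858642578), 84.14398956298828) 2597
green_mid 0.96 [312.8, 154.6, 331.2, 183.4] ((323.0, 167.5), (25.0, 18.0), 90.0) 424
red_mid 0.82 [134.4, 153.5, 159.7, 186.6] ((148.0664520263672, 170.8179168701172), (21.972265243530273, 27.750438690185547), 8.746162414550781) 474
yellow_mid 0.73 [153.3, 158.2, 173.1, 185.5] ((162.97296142578125, 172.6621856689453), (15.617903709411621, 27.619029998779297), 9.462322235107422) 409
blue_mid 0.73 [118.9, 154.4, 139.4, 184.9] ((128.5, 168.5), (29.0, 19.0), 90.0) 443
white_mid 0.6 [346.9, 151.6, 367.1, 178.0] ((353.99505615234375, 163.95050048828125), (24.57741928100586, 20.099750518798828), 84.2894058227539) 451
1.9
```

View pics/crop.png

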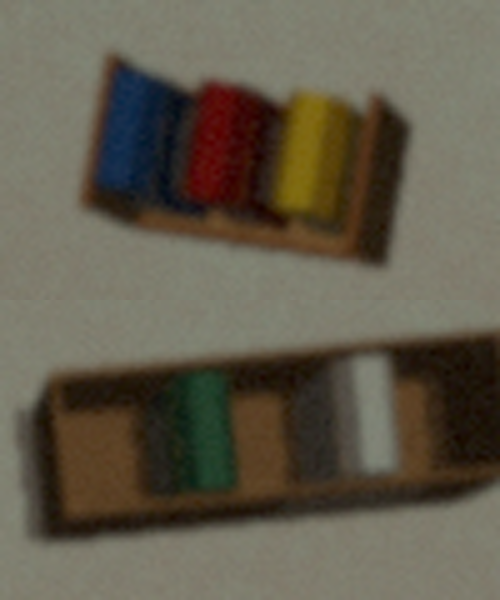

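```bash
cat >> h.py <<'E'
from scipy.spatial.transform import Rotation as R
def down(yaw):  # tool y at world angle yaw, x down
    y=np.array([np.cos(yaw),np.sin(yaw),0]);x=np.array([0,0,-1.]);return np.column_stack([x,y,np.cross(x,y)])
def go(p,yaw):
    s=observe();Rt=s['eef_rot'];d=Rt.T@(np.array(p)-s['eef_pos']);w=R.from_matrix(Rt.T@down(yaw)).as_rotvec()
    print('shift',d.round(1),'turn',w.round(4),'at',s['eef_pos'].round(1),'t',round(s['time_s'],2))
def say():
    s=observe();y=s['eef_rot'][:,1];print('t',round(s['time_s'],2),s['eef_pos'].round(1),'yaw',np.arctan2(y[1],y[0]).round(4),'tilt',s['eef_rot'][:,0].round(4),'w',round(s['grip_width'],1),'F',s['ft_force'].round(1))
E
python3 -c "
from h import *
go([550,-215,290],1.667)"
```

```text
shift [ -44.7 -597.3  590.1] turn [-4.31e-01 -0.00e+00  1.00e-04] at [189.  543.  245.2] t 1.9
```

```bash
python3 -m inch '[-45,-597,590,-0.431,0,0,-45,-597,590,-0.431,0,0,-45,-597,590,-0.431,0,0,-45,-597,590,-0.431,0,0,-45,-597,590,-0.431,0,0,-45,-597,590,-0.431,0,0,-45,-597,590,-0.431,0,0,-45,-597,590,-0.431,0,0]' 0 60; python3 -c "
from h import *
go([550,-215,290],1.667)"
```

```text
time_s: 2.57
eef_pos: [328.2, 250.0, 263.0]
eef_rot: [[0.001, -0.097, 0.995], [0.0, 0.995, 0.097], [-1.0, 0.0, 0.001]]
ft_force: [1.4, -0.4, 0.9]
grip_width: 85.8
shift [ -26.9 -484.3  175.8] turn [ 0.0006  0.0007 -0.0002] at [328.2 250.  263. ] t 2.57
```

```bash
python3 -m inch '[-37,30,200,0,0,0,-37,30,200,0,0,0,-37,30,200,0,0,0,-37,30,200,0,0,0,-37,30,200,0,0,0,-37,30,200,0,0,0,-37,30,200,0,0,0,-37,30,200,0,0,0]'
python3 - <<'E'
from h import *
say(); ci=camera_info("wrist"); np.save("w1.npy",ci,allow_pickle=True); im=read_camera("wrist"); cv2.imwrite("pics/w1.png",im); cv2.imwrite("pics/w1b.png",cv2.resize(im,(800,600)))
for n in ["rack","red_mid","yellow_mid","blue_mid"]:
    m=mark_of("wrist",n)
    s=silhouettes("wrist",n)
    if m: print(n,np.round(m[0]['location'],1),m[0]['confidence'])
    if s: print(s[0]['bbox'],s[0]['confidence'])
E
```

```text
time_s: 3.23
eef_pos: [524.0, 299.1, 299.7]
eef_rot: [[-0.0, -0.097, 0.995], [-0.0, 0.995, 0.097], [-1.0, -0.0, -0.0]]
ft_force: [0.7, -0.1, 0.3]
grip_width: 85.5
t 3.23 [524.  299.1 299.7] yaw 1.6675 tilt [-2.e-04 -1.e-04 -1.e+00] w 85.5 F [ 0.7 -0.1  0.3]
[152.1, 145.6, 311.5, 265.4] 0.7
[207.5, 167.5, 252.5, 253.0] 0.63
yellow_mid [192.8 193.8] 0.85
[159.2, 155.3, 217.9, 246.0] 0.82
blue_mid [270.3 210.6] 0.86
[249.1, 173.5, 293.5, 264.5] 0.82
```

View pics/w1b.png

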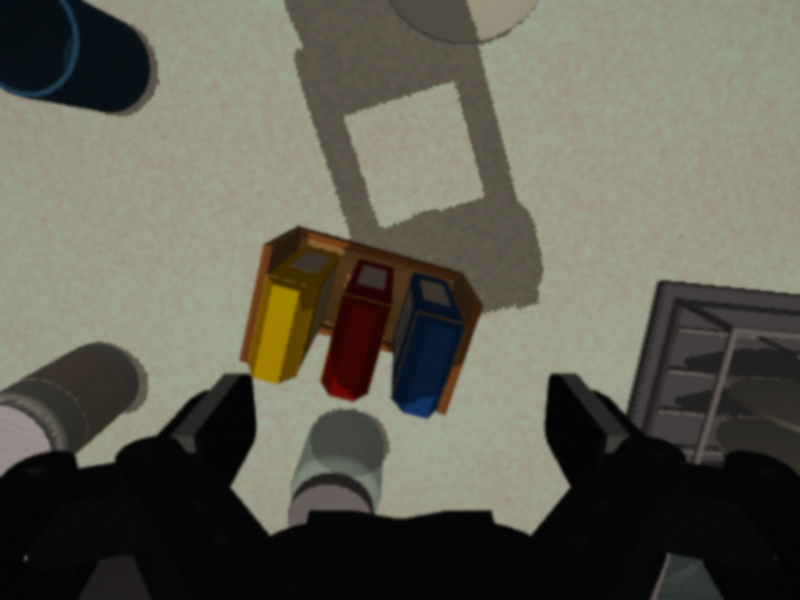

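The wrist view shows all three tins upright and clear: yellow at about (285,315) in this 800 px picture, red at (358,330) and blue at (428,345). The next step is to fit the rack model to pixels.

Run:
```python
import cv2
im=cv2.imread("pics/w1.png"); c=im[138:274,146:316]
cv2.imwrite("pics/w1c.png",cv2.resize(cv2.convertScaleAbs(c,alpha=1.6),None,fx=4.4,fy=4.4,interpolation=cv2.INTER_CUBIC))
```

```text
(no output)
```

View pics/w1c.png

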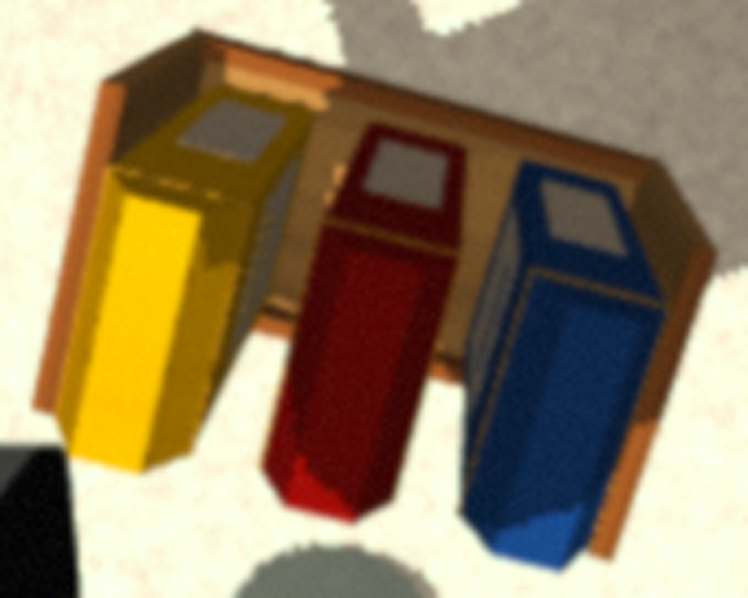

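Run:
```python
from h import *
np.set_printoptions(precision=1,suppress=True)
ci=np.load("w1.npy",allow_pickle=True).item()
P=lambda p,z: plane(ci,(np.array(p)+.5)/4.4-.5+[146,138],z)[:2]
B=dict(y_near_out=(104,80),y_near_in=(125,85),y_far_out=(35,408),y_far_in=(55,412),b_near_out=(714,250),b_near_in=(692,245),b_far_out=(612,560),b_far_in=(590,553))
Q={k:P(v,110) for k,v in B.items()}
for k,v in Q.items(): print(k,v)
c=np.mean(list(Q.values()),0); 
d=(Q['b_near_out']+Q['b_far_out']-Q['y_near_out']-Q['y_far_out'])/2
d2=(Q['y_far_out']+Q['b_far_out']-Q['y_near_out']-Q['b_near_out'])/2
print('c',c,'L',np.linalg.norm(d),'W',np.linalg.norm(d2),'yaw',-np.arctan2(d[0],d[1]),np.arctan2(d2[1],d2[0]))
yaw=-np.arctan2(d[0],d[1]); ex=np.array([np.cos(yaw),np.sin(yaw)]);ey=np.array([-ex[1],ex[0]])
for n,t in dict(yellow=[(122,192),(200,208),(143,472),(70,455)],red=[(345,250),(425,262),(352,522),(285,505)],blue=[(565,290),(637,305),(560,572),(492,553)]).items():
    q=[P(p,149) for p in t]; m=np.mean(q,0); print(n,m,'rack xy',(m-c)@ex,(m-c)@ey, 'len',np.linalg.norm((q[2]+q[3]-q[0]-q[1])/2),'wid',np.linalg.norm((q[1]+q[2]-q[0]-q[3])/2))
```

```text
y_near_out [512.2 209. ]
y_near_in [513. 214.]
y_far_out [596.  193.8]
y_far_in [596.5 198.8]
b_near_out [539.2 355.9]
b_near_in [538.5 350.5]
b_far_out [623.3 341.6]
b_far_in [621.8 335.7]
c [567.6 274.9] L 149.84382841800618 W 85.20768196047787 yaw -0.18207195834683235 -0.1747488992682131
yellow [560. 227.] rack xy 1.2661502381652898 -48.51262743020256 len 61.74354309460403 wid 16.463993420786924
red [567.5 274.4] rack xy -0.0005681398673516982 -0.491016943091318 len 61.542108281231215 wid 16.134052972222236
blue [573.6 321.2] rack xy -2.4729844883844008 46.566425916563716 len 64.19538715843889 wid 15.850059345943087
```

```bash
python3 -c "
from h import *
go([535,-240,300],1.667)"
```

```text
shift [ 3.000e-01 -5.377e+02 -4.130e+01] turn [ 0.0007  0.0012 -0.0003] at [524.1 299.2 300.5] t 3.68
```

```bash
python3 -m inch '[0,-538,-41,0,0,0,0,-538,-41,0,0,0,0,-538,-41,0,0,0,0,-538,-41,0,0,0,0,-538,-41,0,0,0,0,-538,-41,0,0,0,0,-538,-41,0,0,0,0,-538,-41,0,0,0]' >/dev/null;  python3 -c "
from h import *
go([535,-240,300],1.667)"
```

```text
shift [   0.5 -203.5  -15.3] turn [ 0.0008  0.0018 -0.0002] at [530.5 -36.  300.6] t 4.35
```

```bash
python3 -m inch '[0,-203,-15,0,0,0,0,-203,-15,0,0,0,0,-203,-15,0,0,0,0,-203,-15,0,0,0,0,-203,-15,0,0,0,0,-203,-15,0,0,0,0,-203,-15,0,0,0,0,-203,-15,0,0,0]' >/dev/null;python3 - <<'E'
from h import *
say(); ci=camera_info("wrist"); np.save("w2.npy",ci,allow_pickle=True); im=read_camera("wrist"); cv2.imwrite("pics/w2.png",im); cv2.imwrite("pics/w2b.png",cv2.resize(cv2.convertScaleAbs(im,alpha=1.5),(800,600)))
for n in ["green_mid","white_mid"]:
    s=silhouettes("wrist",n)
    if s: print(n,s[0]['bbox'],s[0]['confidence'])
E
```

```text
t 5.02 [ 535.2 -239.3  300.4] yaw 1.6674 tilt [ 1.7e-03  7.0e-04 -1.0e+00] w 85.2 F [ 0.3  0.2 -0. ]
green_mid [263.0, 174.4, 296.8, 242.2] 0.84
```

View pics/w2b.png

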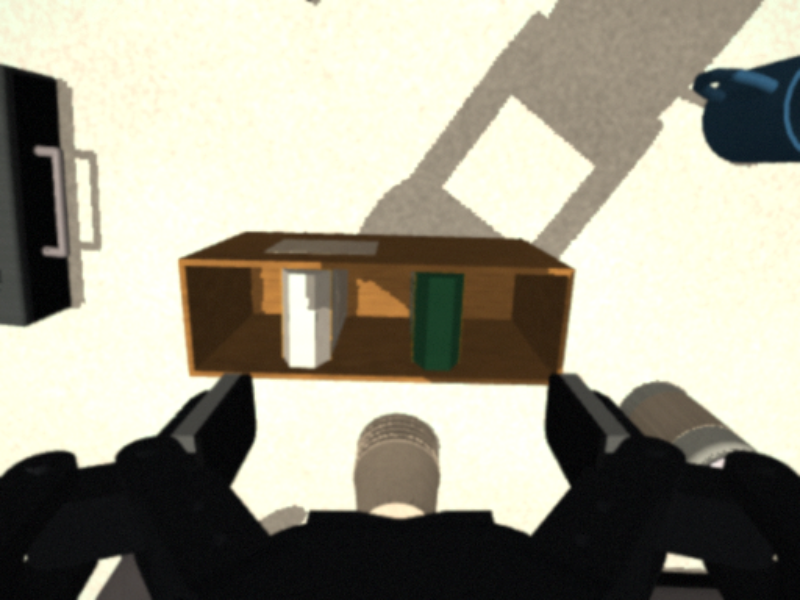

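Run:
```python
import cv2
im=cv2.imread("pics/w2.png"); c=im[160:250,240:376]
cv2.imwrite("pics/w2c.png",cv2.resize(cv2.convertScaleAbs(c,alpha=2.2),None,fx=5.5,fy=5.5,interpolation=cv2.INTER_CUBIC))
c=im[140:256,110:370]
cv2.imwrite("pics/w2d.png",cv2.resize(cv2.convertScaleAbs(c,alpha=1.7),None,fx=3,fy=3,interpolation=cv2.INTER_CUBIC))
```

```text
(no output)
```

View pics/w2c.png

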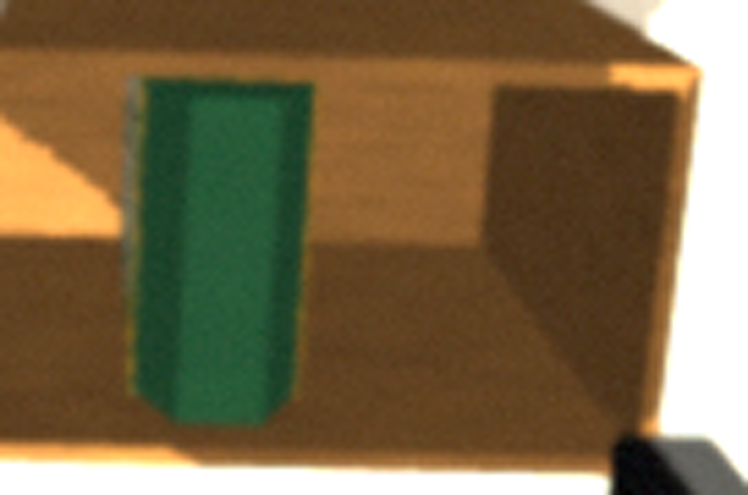

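View pics/w2d.png

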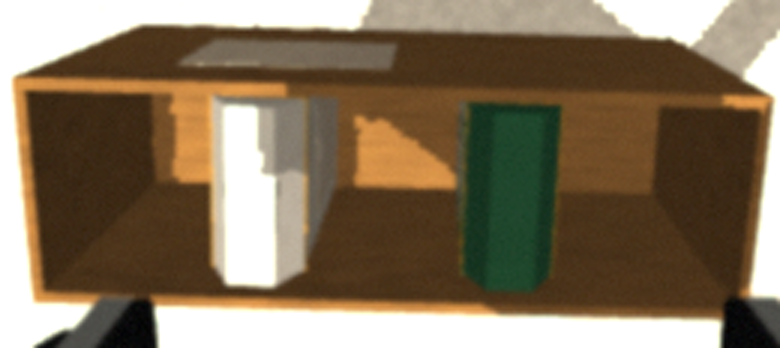

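Run:
```python
from h import *
np.set_printoptions(precision=1,suppress=True)
ci=np.load("w2.npy",allow_pickle=True).item()
P=lambda p,z,s,o: plane(ci,(np.array(p)+.5)/s-.5+o,z)[:2]
q=[P(p,134,5.5,[240,160]) for p in [(190,97),(278,100),(265,425),(177,422)]]
m=np.mean(q,0);d=(q[2]+q[3]-q[0]-q[1])/2;print(m,np.linalg.norm(d),np.linalg.norm((q[1]+q[2]-q[0]-q[3])/2),'yaw',np.arctan2(d[1],d[0]))
c=[P(p,137,3,[110,140]) for p in [(16,78),(772,98),(38,300)]];print(c)
e=c[1]-c[0];print(np.linalg.norm(e),'yaw',-np.arctan2(e[0],e[1]),(c[1]+c[2])/2)
say()
for z in (240,): go([m[0],m[1],200],1.6674)
```

```text
[ 560.9 -211.5] 61.357079134599324 15.854619158189521 yaw 0.07984246705934993
[array([ 533.4, -374. ]), array([ 516.8, -134.2]), array([ 609.5, -368.2])]
240.3860074901549 yaw 0.06942428979656648 [ 563.1 -251.2]
t 5.17 [ 535.4 -238.3  300.8] yaw 1.6693 tilt [ 0.  0. -1.] w 85.3 F [-0.2  0.2  0. ]
shift [100.9  24.1  27.7] turn [ 0.  0. -0.] at [ 535.4 -238.3  300.8] t 5.17
```

```bash
python3 -m inch '[60,24,28,0.025,0,0,120,24.5,27,0.025,0,0,125,24.5,27,0.025,0,0,125,24.5,27,0.025,0,0,125,24.5,27,0.025,0,0,125,24.5,27,0.025,0,0,125,24.5,27,0.025,0,0,125,24.5,27,0.025,0,0]' 85 30 >/dev/null;python3 - <<'E'
from h import *
say(); im=read_camera("wrist"); cv2.imwrite("pics/w3.png",cv2.resize(cv2.convertScaleAbs(im,alpha=1.7),(800,600)))
go([561,-211.5,97],1.642)
E
```

```text
t 5.83 [ 560.9 -211.9  178.6] yaw 1.6441 tilt [ 0.0055 -0.0016 -1.    ] w 57.0 F [-0.7  0.3 -0.9]
shift [81.2  0.5 -0.1] turn [0.002  0.0049 0.0017] at [ 560.7 -211.8  178.2] t 5.88
```

View pics/w3.png

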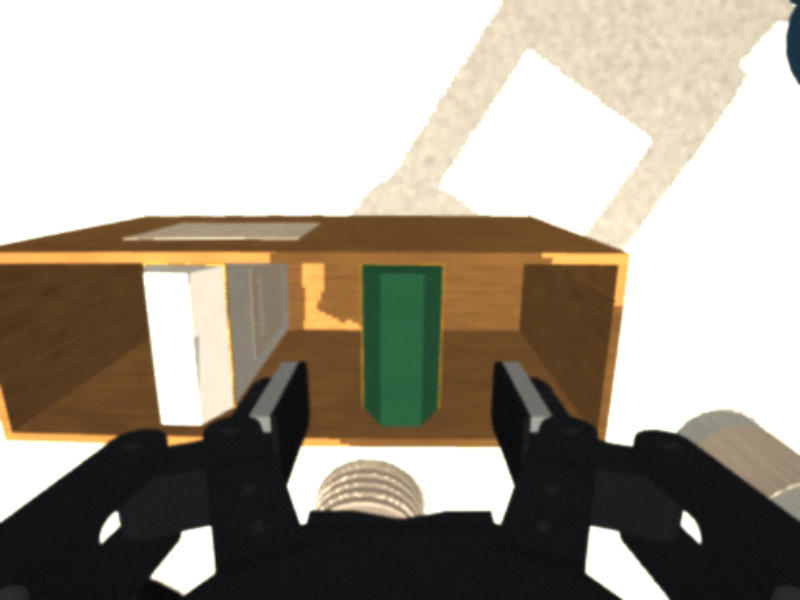

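Both jaws straddle the green tin symmetrically: the tin is at column 401 and the fingertips are at about 300 and 500. Descending.

```bash
python3 -m inch '[25,0.5,0,0,0,0,50,0.5,0,0,0,0,70,0.5,0,0,0,0,81,0.5,0,0,0,0,81,0.5,0,0,0,0,81,0.5,0,0,0,0,81,0.5,0,0,0,0,81,0.5,0,0,0,0]' >/dev/null;python3 -c "
from h import *
say()"; python3 -m inch '[0,0,0,0,0,0,0,0,0,0,0,0,0,0,0,0,0,0,0,0,0,0,0,0,0,0,0,0,0,0,0,0,0,0,0,0,0,0,0,0,0,0,0,0,0,0,0,0]' 255 60 >/dev/null;python3 -c "
from h import *
say()"
```

```text
t 6.55 [ 561.7 -211.8   98.7] yaw 1.644 tilt [ 0.0069 -0.0023 -1.    ] w 56.9 F [ 0.8  0.6 -0.3]
t 7.22 [ 562.1 -211.9   99.9] yaw 1.644 tilt [ 0.0085 -0.0029 -1.    ] w 31.2 F [-1.9  1.3  8.4]
```

```bash
python3 -m inch '[-20,0,0,0,0,0,-50,0,0,0,0,0,-85,0,0,0,0,0,-120,0,0,0,0,0,-155,0,0,0,0,0,-160,0,0,0,0,0,-160,0,0,0,0,0,-160,0,0,0,0,0]' - 60 >/dev/null;python3 - <<'E'
from h import *
say(); im=read_camera("wrist"); cv2.imwrite("pics/w4.png",cv2.resize(cv2.convertScaleAbs(im,alpha=1.7),(800,600)))
go([545,15,260],1.642)
E
```

```text
t 7.88 [ 560.6 -211.3  259.2] yaw 1.6441 tilt [ 0.008  -0.0027 -1.    ] w 31.2 F [ 0.7 -0.3 -3.3]
shift [ -2.2 226.7   1.2] turn [0.002  0.0065 0.0025] at [ 560.4 -211.2  258.3] t 7.93
```

View pics/w4.png

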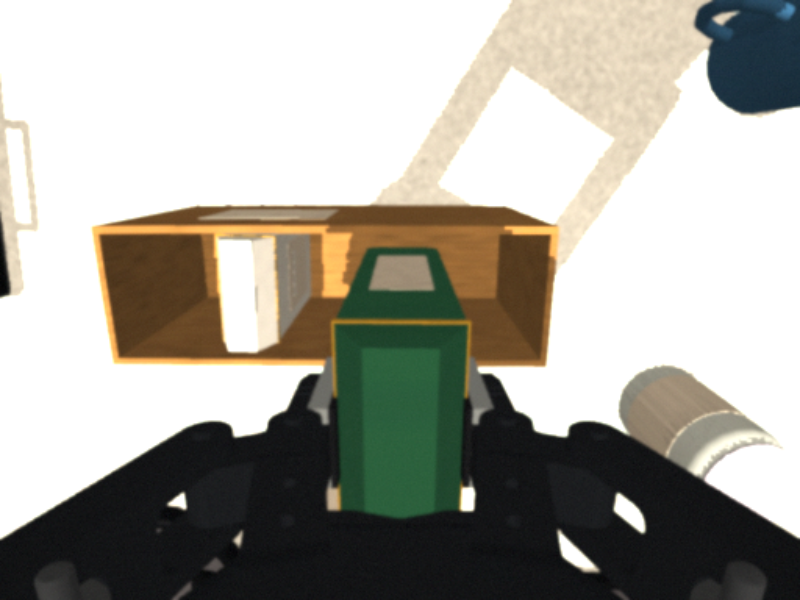

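The tin is held squarely between the pads and clear of the carton, and the white tin is undisturbed.

```bash
python3 -m inch '[-2,30,0,0,0.006,0.002,-2,65,0,0,0.006,0.002,-2,105,0,0,0.006,0.002,-2,145,0,0,0.006,0.002,-2,185,0,0,0.006,0.002,-2,215,0,0,0.006,0.002,-2,227,1,0,0.006,0.002,-2,227,1,0,0.006,0.002]' >/dev/null;python3 - <<'E'
from h import *
say();go([545,15,105],1.642)
E
```

```text
t 8.6 [544.2  17.8 258.3] yaw 1.6471 tilt [-1.6e-03  3.0e-04 -1.0e+00] w 31.2 F [ 0.6 -0.3 -1.3]
shift [153.3  -2.9   0.8] turn [ 0.0051 -0.0016 -0.0004] at [544.2  17.8 258.3] t 8.6
```

```bash
python3 -m inch '[25,0,0,0,0,0,55,0,0,0,0,0,90,0,0,0,0,0,120,0,0,0,0,0,140,0,0,0,0,0,150,0,0,0,0,0,155,0,0,0,0,0,155,0,0,0,0,0]' >/dev/null;python3 -c "
from h import *
say()"; python3 -m inch '[2,0,0,0,0,0,4,0,0,0,0,0,5,0,0,0,0,0,6,0,0,0,0,0,7,0,0,0,0,0,8,0,0,0,0,0,8,0,0,0,0,0,8,0,0,0,0,0]' >/dev/null;python3 -c "
from h import *
say()"
```

```text
t 9.27 [543.7  17.3 102.6] yaw 1.6465 tilt [-3.1e-03  3.0e-04 -1.0e+00] w 31.3 F [-0.2 -0.1 -1.8]
t 9.93 [544.1  17.3  96.1] yaw 1.6467 tilt [-1.4e-03  1.0e-04 -1.0e+00] w 31.1 F [-7.2  1.  16.9]
```

Contact with the counter at z≈96, about 17 N. Releasing.

```bash
python3 -m inch '[0,0,0,0,0,0,0,0,0,0,0,0,0,0,0,0,0,0,0,0,0,0,0,0,0,0,0,0,0,0,0,0,0,0,0,0,-5,0,0,0,0,0,-15,0,0,0,0,0]' 80 >/dev/null;python3 -c "
from h import *
say()"; python3 -m inch '[-30,0,0,0,0,0,-65,0,0,0,0,0,-105,0,0,0,0,0,-145,0,0,0.1,0,0,-150,0,0,0.22,0,0,-150,0,0,0.35,0,0,-150,0,0,0.47,0,0,-150,0,0,0.6,0,0]' 0 >/dev/null;python3 -c "
from h import *
go([500,15,270],0.072);say()"
```

```text
t 10.6 [543.6  17.4 110.7] yaw 1.6467 tilt [-3.3e-03  3.0e-04 -1.0e+00] w 58.5 F [-0.7  0.1  0.4]
shift [ -7.9 -24.1 -37. ] turn [ 0.9735 -0.0013  0.0017] at [544.1  17.4 262. ] t 11.27
t 11.27 [544.1  17.4 262. ] yaw 1.0455 tilt [-2.1e-03  2.0e-04 -1.0e+00] w 85.1 F [-0.2  0.1  0. ]
```

```bash
python3 -m inch '[0,0,0,0.12,0,0,0,0,0,0.24,0,0,0,0,0,0.36,0,0,0,0,0,0.48,0,0,0,0,0,0.6,0,0,0,0,0,0.72,0,0,0,0,0,0.84,0,0,0,0,0,0.97,0,0]' >/dev/null;python3 - <<'E'
from h import *
say(); ci=camera_info("wrist"); np.save("w5.npy",ci,allow_pickle=True); im=read_camera("wrist"); cv2.imwrite("pics/w5.png",im);cv2.imwrite("pics/w5b.png",cv2.resize(cv2.convertScaleAbs(im,alpha=1.7),(800,600)))
E
```

```text
t 11.93 [544.   17.4 263.1] yaw 0.0747 tilt [-1.2e-03  1.0e-04 -1.0e+00] w 85.6 F [-0.9  0.4 -0.1]
```

View pics/w5b.png

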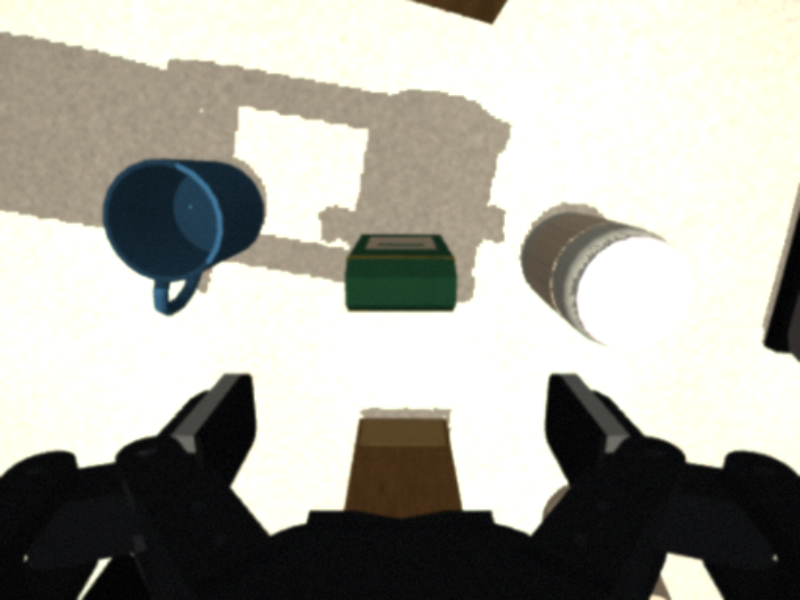

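Run:
```python
import cv2
im=cv2.imread("pics/w5.png"); c=im[140:210,205:310]
cv2.imwrite("pics/w5c.png",cv2.resize(cv2.convertScaleAbs(c,alpha=2.2),None,fx=7,fy=7,interpolation=cv2.INTER_CUBIC))
```

```text
(no output)
```

View pics/w5c.png

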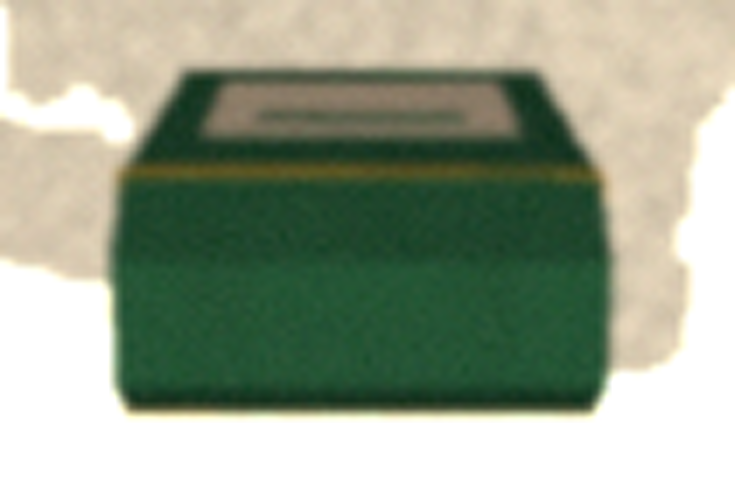

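Run:
```python
from h import *
ci=np.load("w5.npy",allow_pickle=True).item()
q=[plane(ci,(np.array(p)+.5)/7-.5+[205,140],130)[:2] for p in [(112,258),(608,260),(605,385),(118,385)]]
print(np.round(q,1)); m=np.mean(q,0); print(m)
e=(q[1]+q[2]-q[0]-q[3])/2; yaw=np.arctan2(e[1],e[0]); print(np.linalg.norm(e),yaw)
go([m[0],m[1],99],0.076)
```

```text
[[511.7  24.8]
 [572.1  29.1]
 [573.3  13.3]
 [513.2   8.8]]
[542.58735918  19.00385132]
60.37343358928438 0.07277751134681476
shift [164.1  -1.1  -1.7] turn [-0.0123 -0.0001  0.0012] at [544.   17.3 263.1] t 11.98
```

```bash
python3 -m inch '[20,0,-1,-0.01,0,0,55,-1,-1.5,-0.01,0,0,90,-1,-1.5,-0.01,0,0,120,-1,-1.5,-0.01,0,0,145,-1,-1.5,-0.01,0,0,158,-1,-1.5,-0.01,0,0,164,-1,-1.5,-0.01,0,0,164,-1,-1.5,-0.01,0,0]' >/dev/null;python3 - <<'E'
from h import *
say()
im=read_camera("wrist"); cv2.imwrite("pics/w6.png",cv2.resize(cv2.convertScaleAbs(im,alpha=1.7),(800,600)))
E
```

```text
t 12.65 [542.4  18.8  98.6] yaw 0.0758 tilt [-2.5e-03  2.0e-04 -1.0e+00] w 85.5 F [-0.7  0.3 -0.6]
```

View pics/w6.png

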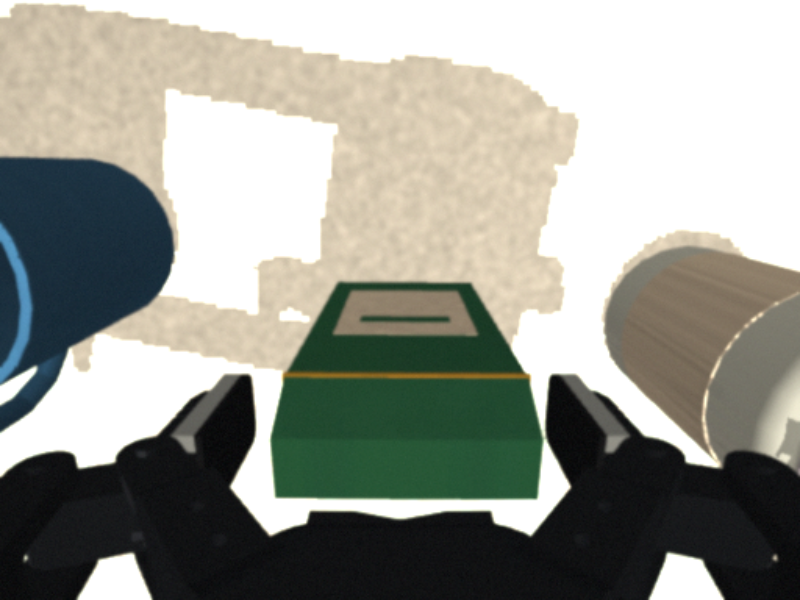

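The tin sits between the open jaws, column 407 against the jaw middle at 401. Closing on its narrow ends.

```bash
python3 -m inch '[0,0,0,0,0,0,0,0,0,0,0,0,0,0,0,0,0,0,0,0,0,0,0,0,0,0,0,0,0,0,0,0,0,0,0,0,0,0,0,0,0,0,0,0,0,0,0,0]' 255 100 >/dev/null;python3 -c "
from h import *
say()"; python3 -m inch '[-20,0,0,0,0,0,-50,0,0,0,0,0,-85,0,0,0,0,0,-120,0,0,0,0,0,-155,0,0,0,0,0,-185,0,0,0,0,0,-195,0,0,0,0,0,-195,0,0,0,0,0]' >/dev/null;python3 - <<'E'
from h import *
say()
im=read_camera("wrist"); cv2.imwrite("pics/w7.png",cv2.resize(cv2.convertScaleAbs(im,alpha=1.7),(800,600)))
E
```

```text
t 13.37 [543.7  18.7 101.6] yaw 0.0758 tilt [ 1.7e-03 -2.0e-04 -1.0e+00] w 61.1 F [-1.5 -0.4  9.7]
t 14.03 [544.   18.7 300. ] yaw 0.0761 tilt [ 7.e-03 -8.e-04 -1.e+00] w 61.2 F [-0.1  0.2 -1.4]
```

View pics/w7.png

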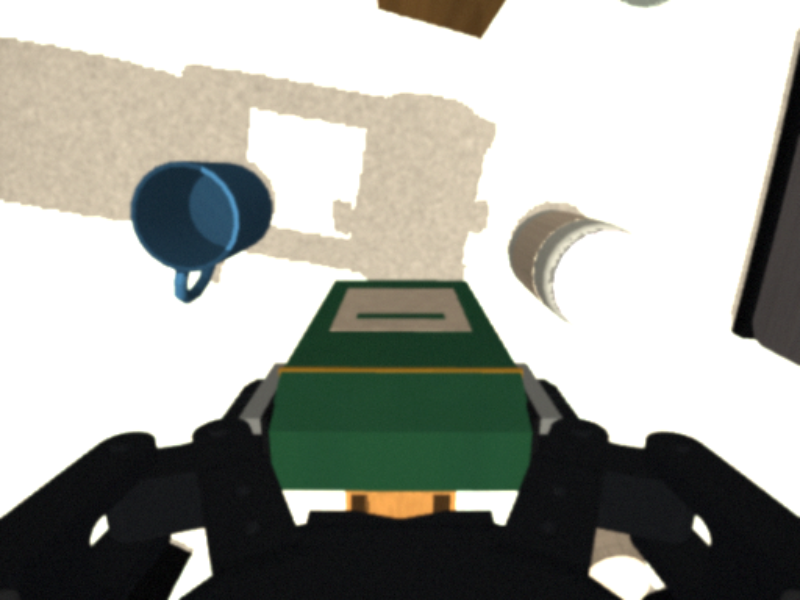

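```bash
python3 -c "
from h import *
go([563.7,253.3,292],-0.178)"
```

```text
shift [   5.4   37.8 -232.4] turn [ 0.254   0.0003 -0.0038] at [543.6  18.7 297.4] t 14.08
```

```bash
python3 -m inch '[0,5,-30,0.03,0,-0.004,0,11,-65,0.06,0,-0.004,2,17,-105,0.1,0,-0.004,4,24,-145,0.15,0,-0.004,5,30,-185,0.2,0,-0.004,5,36,-215,0.24,0,-0.004,5,38,-232,0.254,0,-0.004,5,38,-232.4,0.254,0,-0.004]' - 120 >/dev/null;python3 - <<'E'
from h import *
say(); ci=camera_info("wrist"); np.save("w8.npy",ci,allow_pickle=True)
im=read_camera("wrist"); cv2.imwrite("pics/w8.png",im);cv2.imwrite("pics/w8b.png",cv2.resize(cv2.convertScaleAbs(im,alpha=1.5),(800,600)))
cs=camera_info("scene");im=read_camera("scene"); cv2.imwrite("pics/s8.png",cv2.resize(im[120:290,250:430],None,fx=4,fy=3.5,interpolation=2))
cv2.imwrite("pics/t8.png",cv2.resize(read_camera("top")[130:210,90:220],None,fx=5,fy=5,interpolation=2))
go([563.7,253.3,292],-0.178)
E
```

```text
t 14.75 [563.1 256.6 289.5] yaw -0.1758 tilt [-3.9e-03 -6.0e-04 -1.0e+00] w 61.0 F [ 0.1  0.3 -2.3]
shift [-1.3  0.1 -0.3] turn [0.0007 0.0016 0.0022] at [563.5 253.  290.7] t 14.9
```

View pics/w8b.png

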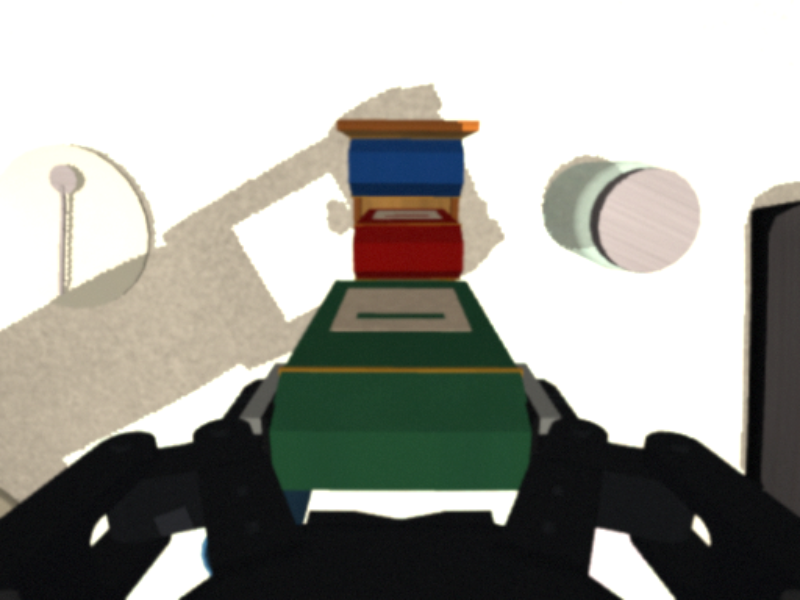

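View pics/s8.png

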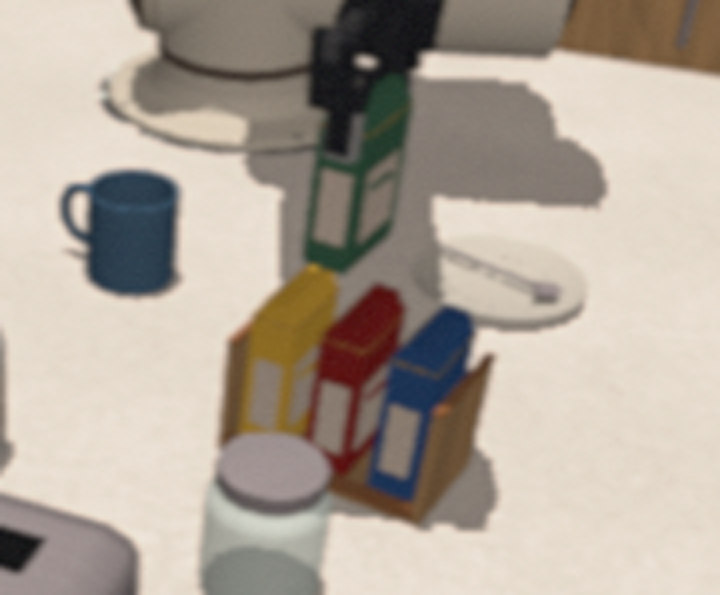

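View pics/t8.png

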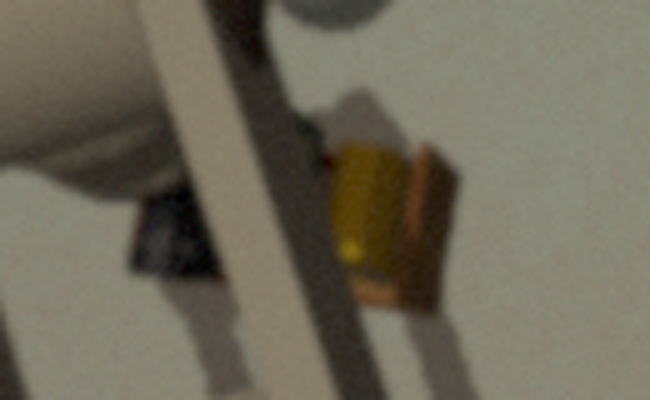

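Run:
```python
import cv2
im=cv2.imread("pics/w8.png"); c=im[70:190,205:320]
cv2.imwrite("pics/w8c.png",cv2.resize(cv2.convertScaleAbs(c,alpha=1.8),None,fx=5,fy=5,interpolation=cv2.INTER_CUBIC))
```

```text
(no output)
```

View pics/w8c.png

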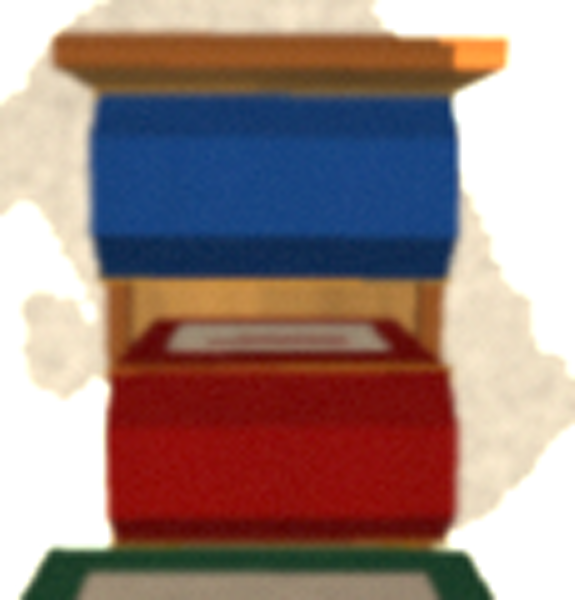

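Run:
```python
from h import *
ci=np.load("w8.npy",allow_pickle=True).item()
yaw=-0.178; ex=np.array([np.cos(yaw),np.sin(yaw)]);ey=np.array([-ex[1],ex[0]]);c=np.array([567.6,274.9])
for n,z,pts in [("blue",149,[(92,137),(456,137),(452,235),(95,235)]),("red",149,[(108,428),(455,428),(452,520),(110,520)]),("board",110,[(55,38),(507,40)])]:
    q=[plane(ci,(np.array(p)+.5)/5-.5+[205,70],z)[:2] for p in pts]; m=np.mean(q,0);e=q[1]-q[0]
    print(n,m.round(1),'rack',((m-c)@ex).round(1),((m-c)@ey).round(1),'len',np.linalg.norm(e).round(1),'yaw',np.arctan2(e[1],e[0]).round(3))
# green top, z = TCP+130-101.6
```

```text
blue [575.8 322.2] rack -0.3 48.0 len 60.0 yaw -0.176
red [568.7 274.2] rack 1.2 -0.5 len 59.8 yaw -0.175
board [582.  348.4] rack 1.2 74.9 len 84.3 yaw -0.18
```

```bash
python3 -m inch '[10,0,0,0,0.002,0.002,20,0,0,0,0.002,0.002,28,0,0,0,0.002,0.002,34,0,0,0,0.002,0.002,38,0,0,0,0.002,0.002,42,0,0,0,0.002,0.002,45,0,0,0,0.002,0.002,45,0,0,0,0.002,0.002]' >/dev/null;python3 - <<'E'
from h import *
say(); im=read_camera("wrist"); cv2.imwrite("pics/w9b.png",cv2.resize(cv2.convertScaleAbs(im,alpha=1.5),(800,600)))
im=read_camera("scene"); cv2.imwrite("pics/s9.png",cv2.resize(im[120:290,250:430],None,fx=4,fy=3.5,interpolation=2))
go([563.7,253.3,105],-0.178)
E
```

```text
t 15.57 [563.4 252.9 245.2] yaw -0.1774 tilt [-5.e-04  3.e-04 -1.e+00] w 61.1 F [-0.8 -0.5 -1.9]
shift [ 1.41e+02  1.00e-01 -2.00e-01] turn [ 0.0008 -0.0005 -0.0001] at [563.5 253.  246. ] t 15.67
```

View pics/s9.png

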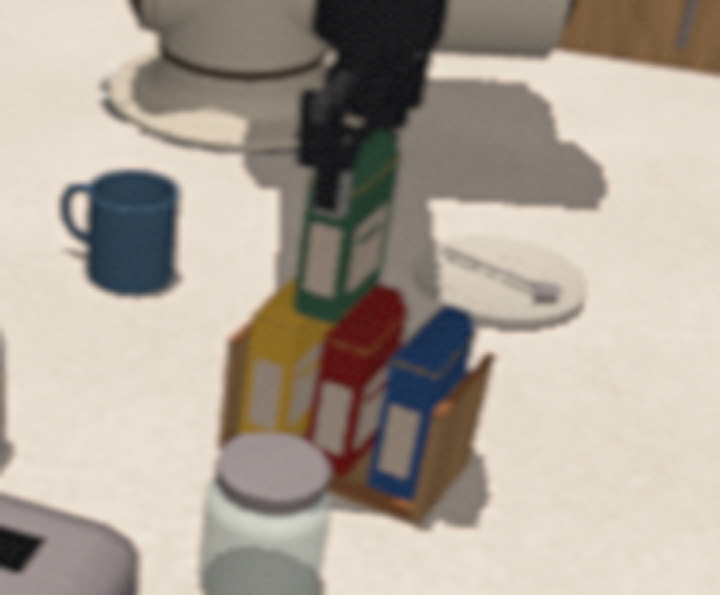

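The green foot is entering the funnel between yellow and red with no force yet. Lowering slowly, with a drift of about 1.5 mm toward red (tool −z is rack +y).

```bash
python3 -m inch '[2,0,0,0,0,0,4,0,0,0,0,0,7,0,0,0,0,0,10,0,0,0,0,0,13,0,-0.5,0,0,0,16,0,-0.5,0,0,0,19,0,-0.5,0,0,0,20,0,-0.5,0,0,0]' >/dev/null;python3 - <<'E'
from h import *
say(); print(observe()['torque'].round(2))
im=read_camera("wrist"); cv2.imwrite("pics/w10b.png",cv2.resize(cv2.convertScaleAbs(im,alpha=1.5),(800,600)))
im=read_camera("scene"); cv2.imwrite("pics/s10.png",cv2.resize(im[120:290,250:430],None,fx=4,fy=3.5,interpolation=2))
E
```

```text
t 16.33 [563.4 253.5 225.2] yaw -0.1773 tilt [-5.e-04  2.e-04 -1.e+00] w 60.6 F [-0.1 -0.4 -2.2]
[-0.02  0.04  0.05]
```

View pics/s10.png

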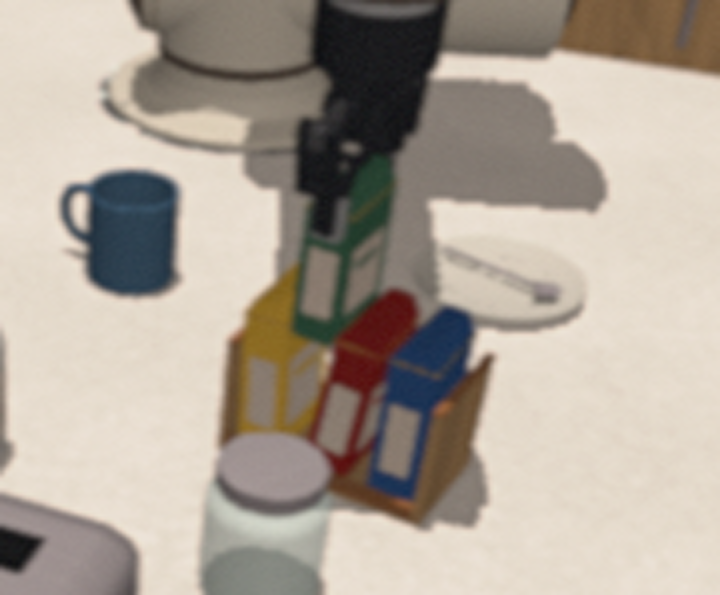

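View pics/w10b.png

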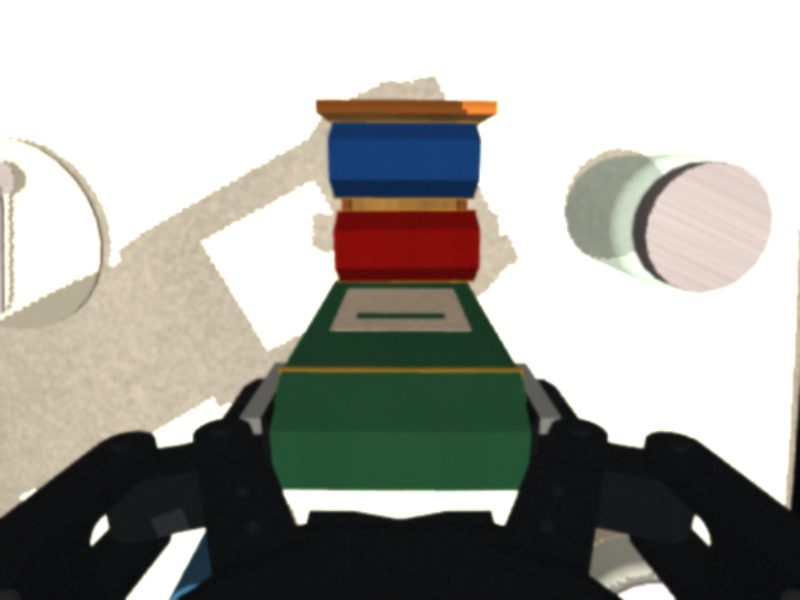

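Red is leaning toward blue and yellow is at its end board; forces are very small. Continuing down.

```bash
python3 -m inch '[3,0,0,0,0,0,6,0,0,0,0,0,9,0,-0.2,0,0,0,12,0,-0.4,0,0,0,16,0,-0.6,0,0,0,20,0,-0.8,0,0,0,24,0,-0.8,0,0,0,28,0,-0.8,0,0,0]' >/dev/null;python3 -c "
from h import *
say(); print(observe()['torque'].round(2))"
python3 -m inch '[3,0,0,0,0,0,6,0,0,0,0,0,10,0,0,0,0,0,14,0,0,0,0,0,18,0,0,0,0,0,22,0,0,0,0,0,25,0,0,0,0,0,26,0,0,0,0,0]' >/dev/null;python3 - <<'E'
from h import *
say(); print(observe()['torque'].round(2))
im=read_camera("wrist"); cv2.imwrite("pics/w11b.png",cv2.resize(cv2.convertScaleAbs(im,alpha=1.5),(800,600)))
im=read_camera("scene"); cv2.imwrite("pics/s11.png",cv2.resize(im[120:290,250:430],None,fx=4,fy=3.5,interpolation=2))
E
```

```text
t 17.1 [563.6 254.4 197.2] yaw -0.1772 tilt [-3.e-04  5.e-04 -1.e+00] w 61.1 F [-0.5  1.4  0.1]
[ 0.26 -0.05  0.04]
t 17.77 [563.7 254.9 170.9] yaw -0.1771 tilt [ 3.0e-04  1.6e-03 -1.0e+00] w 60.5 F [0.9 6.4 4. ]
[ 1.65 -0.2   0.08]
```

View pics/s11.png

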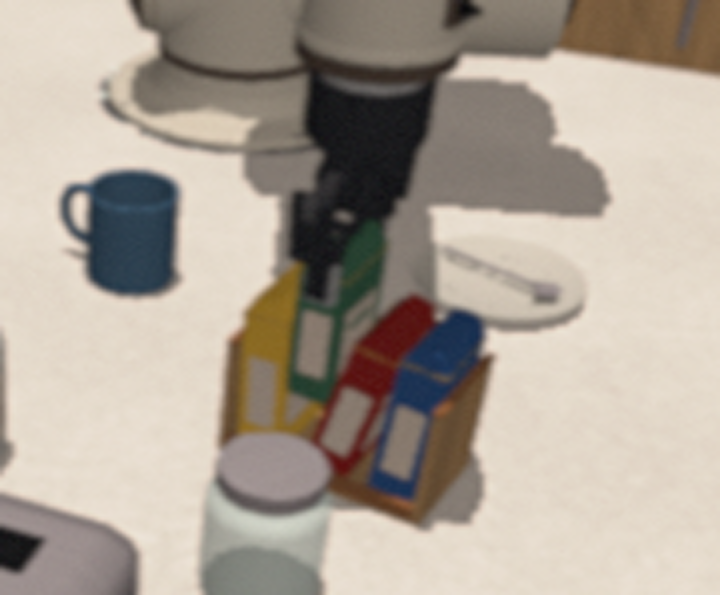

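View pics/w11b.png

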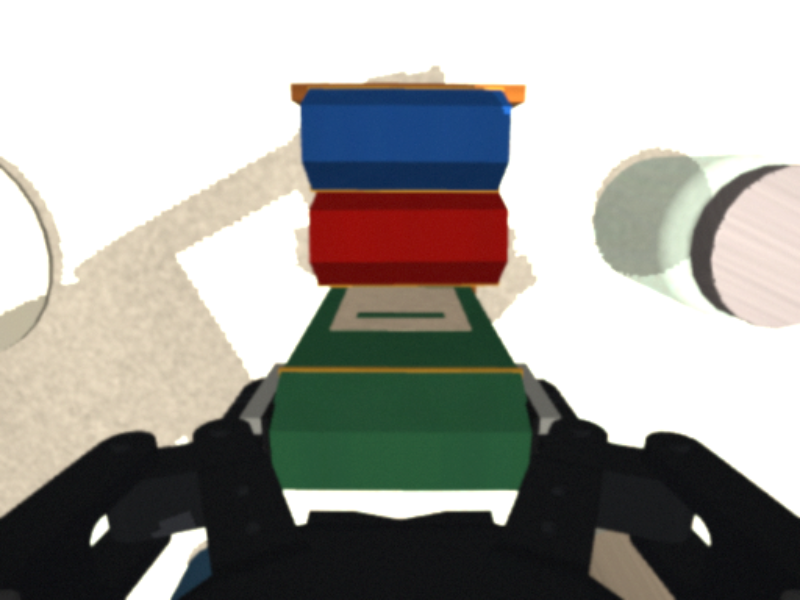

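```bash
python3 -m inch '[2,0,-0.5,0,0,0,4,0,-1,0,0,0,6,0,-1,0,0,0,9,0,-1,0,0,0,12,0,-1,0,0,0,15,0,-1,0,0,0,18,0,-1,0,0,0,20,0,-1,0,0,0]' >/dev/null;python3 -c "
from h import *
say(); print(observe()['torque'].round(2))"
python3 -m inch '[3,0,0,0,0,0,6,0,0,0,0,0,9,0,0,0,0,0,12,0,0,0,0,0,15,0,0,0,0,0,18,0,0,0,0,0,20,0,0,0,0,0,20,0,0,0,0,0]' >/dev/null;python3 - <<'E'
from h import *
say(); print(observe()['torque'].round(2))
im=read_camera("wrist"); cv2.imwrite("pics/w12b.png",cv2.resize(cv2.convertScaleAbs(im,alpha=1.5),(800,600)))
im=read_camera("scene"); cv2.imwrite("pics/s12.png",cv2.resize(im[120:290,250:430],None,fx=4,fy=3.5,interpolation=2))
E
```

```text
t 18.53 [565.9 255.5 156.3] yaw -0.1772 tilt [ 0.0087  0.0021 -1.    ] w 60.9 F [-2.2 -5.  50.9]
[-1.26  0.34  0.07]
t 19.2 [566.8 255.2 137. ] yaw -0.1775 tilt [ 0.0109  0.0017 -0.9999] w 61.0 F [ 3.1 -1.1  9.9]
[-0.22 -0.66 -0.02]
```

View pics/s12.png

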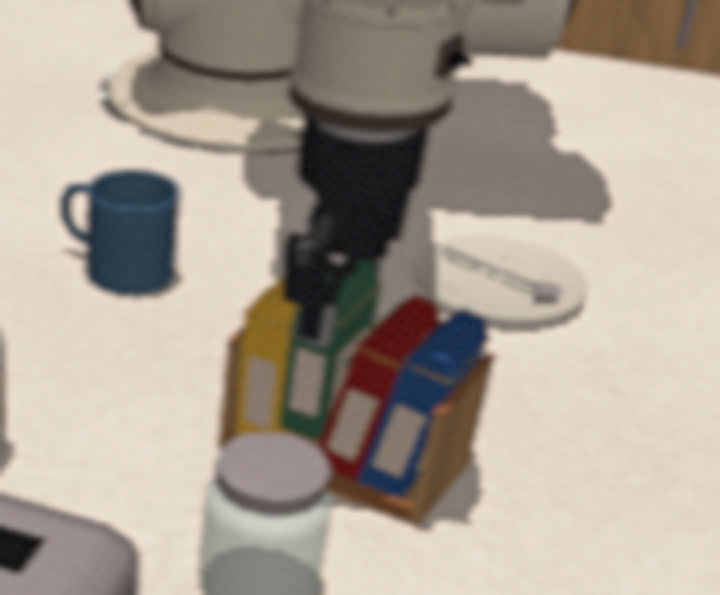

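View pics/w12b.png

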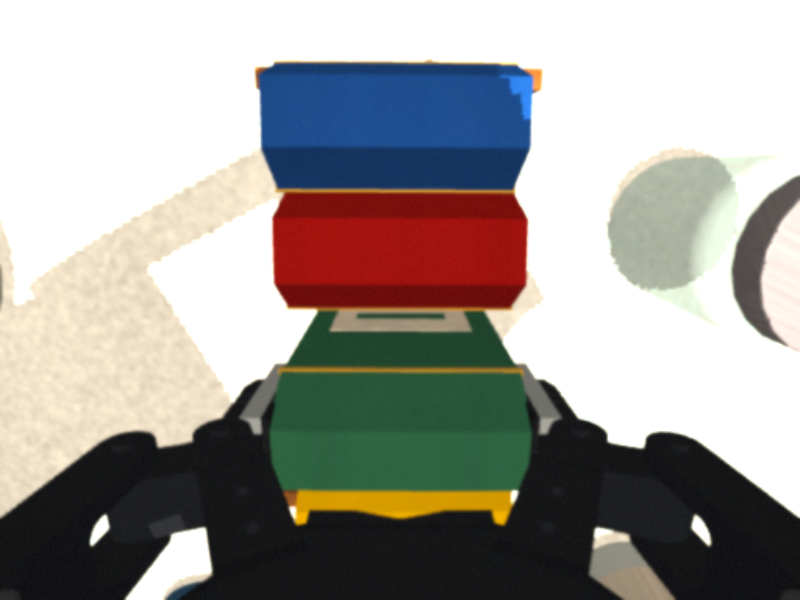

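```bash
python3 -c "
from h import *
go([565.5,255.2,105.6],-0.178)"; python3 -m inch '[2,0,0,0,0,-0.005,4,0,0,0,0,-0.01,6,-0.5,0,0,0,-0.01,8,-0.5,0,0,0,-0.01,10,-1,0,0,0,-0.01,12,-1,0,0,0,-0.01,14,-1,0,0,0,-0.01,16,-1,0,0,0,-0.01]';python3 -c "
from h import *
say(); print(observe()['torque'].round(2))"
```

```text
shift [31.4 -1.6  0.4] turn [ 0.0006 -0.0036 -0.0103] at [566.8 255.2 137. ] t 19.3
time_s: 19.97
eef_pos: [566.2, 254.6, 121.1]
eef_rot: [[0.001, 0.984, -0.177], [0.002, -0.177, -0.984], [-1.0, 0.001, -0.002]]
ft_force: [-1.4, -4.6, 8.1]
grip_width: 60.8
t 19.97 [566.2 254.6 121.1] yaw -0.1776 tilt [ 0.0013  0.0019 -1.    ] w 60.8 F [-1.4 -4.6  8.1]
[-1.29  0.25  0.01]
```

```bash
python3 -m inch '[2,0,0,0,0,0,4,0,0,0,0,0,6,0,0,0,0,0,8,0,0,0,0,0,9,0,0,0,0,0,10,0,0,0,0,0,11,0,0,0,0,0,11.5,0,0,0,0,0]' >/dev/null;python3 - <<'E'
from h import *
say(); print(observe()['torque'].round(2))
im=read_camera("wrist"); cv2.imwrite("pics/w13b.png",cv2.resize(cv2.convertScaleAbs(im,alpha=1.5),(800,600)))
im=read_camera("scene"); cv2.imwrite("pics/s13.png",cv2.resize(im[120:290,250:430],None,fx=4,fy=3.5,interpolation=2))
E
```

```text
t 20.63 [566.  254.2 109.3] yaw -0.1777 tilt [ 7.e-04  9.e-04 -1.e+00] w 60.4 F [-0.9 -6.   2.3]
[-1.38  0.24 -0.01]
```

View pics/s13.png

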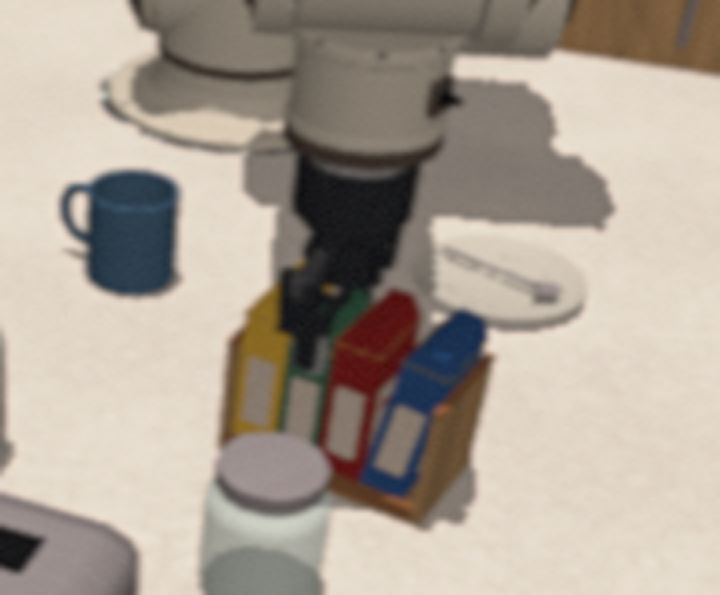

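View pics/w13b.png

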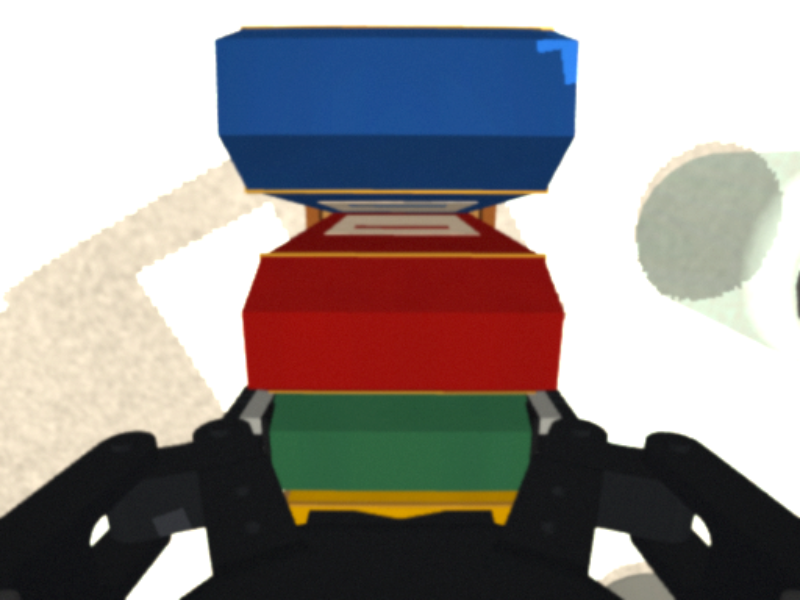

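Red is upright against green, and blue leans slightly on its end board. Final approach to the floor.

```bash
python3 -m inch '[0.5,0,0,0,0,0,1,0,0,0,0,0,1.5,0,0,0,0,0,2,0,0,0,0,0,2.5,0,0,0,0,0,3,0,0,0,0,0,3.5,0,0,0,0,0,4,0,0,0,0,0]' >/dev/null;python3 -c "
from h import *
say(); print(observe()['torque'].round(2))"
```

```text
t 21.4 [566.1 254.3 105.7] yaw -0.1777 tilt [ 0.0011  0.0014 -1.    ] w 61.0 F [-4.4 -5.  13.2]
[-0.97  1.24  0.07]
```

```bash
python3 -m inch '[0.3,0,0,0,0,0,0.6,0,0,0,0,0,0.9,0,0,0,0,0,1.2,0,0,0,0,0,1.5,0,0,0,0,0,1.5,0,0,0,0,0,1.5,0,0,0,0,0,1.5,0,0,0,0,0]' >/dev/null;python3 -c "
from h import *
say(); print(observe()['torque'].round(2))"
```

```text
t 22.07 [566.1 254.5 105.7] yaw -0.1776 tilt [ 0.0018  0.0017 -1.    ] w 61.1 F [-7.2 -5.3 19.5]
[-1.21  2.15  0.08]
```

Contact is firm, with no further descent at the predicted floor height (TCP 105.7 against 105.6 computed). Releasing and retreating.

```bash
python3 -m inch '[0,0,0,0,0,0,0,0,0,0,0,0,0,0,0,0,0,0,0,0,0,0,0,0,0,0,0,0,0,0,0,0,0,0,0,0,0,0,0,0,0,0,0,0,0,0,0,0]' 0 30 >/dev/null;python3 -c "
from h import *
say()"; python3 -m inch '[-5,0,0,0,0,0,-20,0,0,0,0,0,-45,0,0,0,0,0,-75,0,0,0,0,0,-105,0,0,0,0,0,-135,0,0,0,0,0,-160,0,0,0,0,0,-170,0,0,0,0,0]' >/dev/null
python3 - <<'E'
from h import *
say()
im=read_camera("wrist"); cv2.imwrite("pics/w14b.png",cv2.resize(cv2.convertScaleAbs(im,alpha=1.5),(800,600)))
im=read_camera("scene"); cv2.imwrite("pics/s14.png",cv2.resize(im[120:290,250:430],None,fx=4,fy=3.5,interpolation=2))
E
```

```text
t 22.73 [566.1 254.5 105.6] yaw -0.1776 tilt [ 0.0017  0.0017 -1.    ] w 85.6 F [-0.2  0.7  0.1]
t 23.4 [566.3 254.4 280.2] yaw -0.1776 tilt [ 0.0064  0.0032 -1.    ] w 85.0 F [ 0.4 -0.4 -0.3]
```

View pics/s14.png

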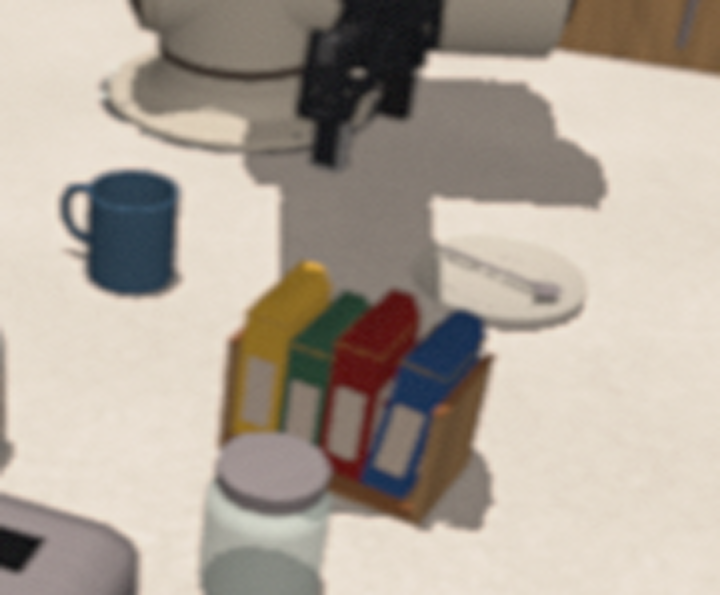

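View pics/w14b.png

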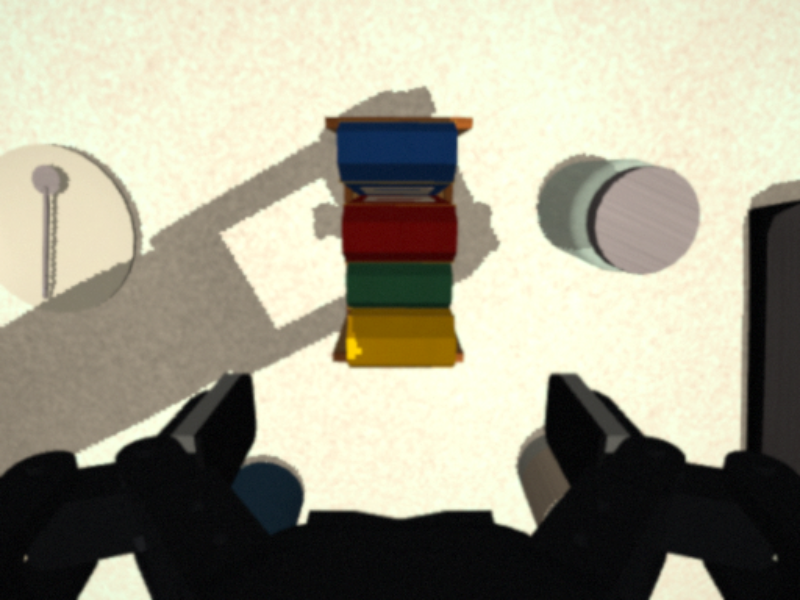

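Run:
```python
from h import *
ci=camera_info("wrist"); np.save("w15.npy",ci,allow_pickle=True)
im=read_camera("wrist"); c=im[70:240,205:305]
cv2.imwrite("pics/w15.png",cv2.resize(cv2.convertScaleAbs(c,alpha=2),None,fx=5,fy=3.5,interpolation=cv2.INTER_CUBIC))
say()
```

```text
t 23.55 [565.9 254.2 275.7] yaw -0.1777 tilt [ 0.0024  0.0019 -1.    ] w 85.3 F [ 0.5 -0.   0.1]
```

View pics/w15.png

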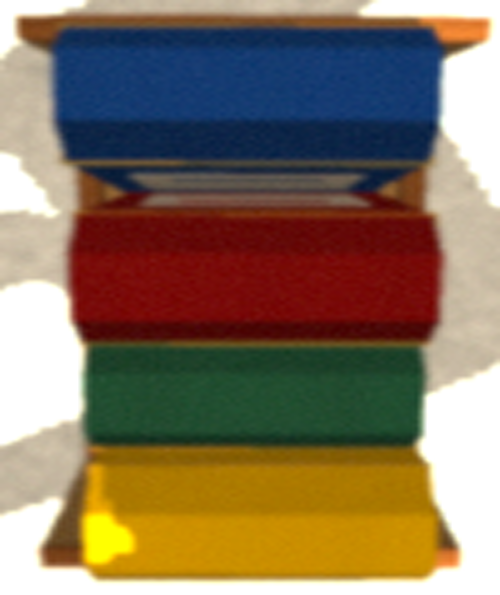

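Run:
```python
from h import *
ci=np.load("w15.npy",allow_pickle=True).item()
yaw=-0.178; ex=np.array([np.cos(yaw),np.sin(yaw)]);ey=np.array([-ex[1],ex[0]]);c=np.array([567.6,274.9])
for n,z,a,b,cl,cr in [("blue",149,38,120,56,438),("red",149,250,322,72,440),("green",134,375,440,86,422),("yellow",149,515,577,86,436)]:
    r=[]
    for row in (a,b):
        for col in (cl,cr):
            p=plane(ci,((col+.5)/5-.5+205,(row+.5)/3.5-.5+70),z)[:2]-c; r.append([p@ex,p@ey])
    r=np.array(r);print(n,'top centre rack',r.mean(0).round(1),'edges y',r[:,1].round(1))
```

```text
blue top centre rack [ 0.1 58.1] edges y [66.9 67.  49.2 49.2]
red top centre rack [ 1.5 11.4] edges y [19.9 19.8  2.9  2.9]
green top centre rack [  1.2 -21.7] edges y [-13.1 -13.2 -30.2 -30.3]
yellow top centre rack [  2.4 -53.7] edges y [-45.4 -45.5 -61.9 -62. ]
```

Run:
```python
from h import *
im=read_camera("top"); cv2.imwrite("pics/t15.png",im)
s=silhouettes("top","white_mid"); print(s[0]['bbox'] if s else None)
a=cv2.imread("pics/top0.png"); d=np.abs(im.astype(int)-a).max(2); print(d[146:190,340:390].max(), d[90:130,300:345].max(),d[240:285,350:400].max(),d[210:250,215:262].max())
```

```text
[343.6, 152.4, 365.0, 178.0]
21 16 24 17
```

View pics/t15.png

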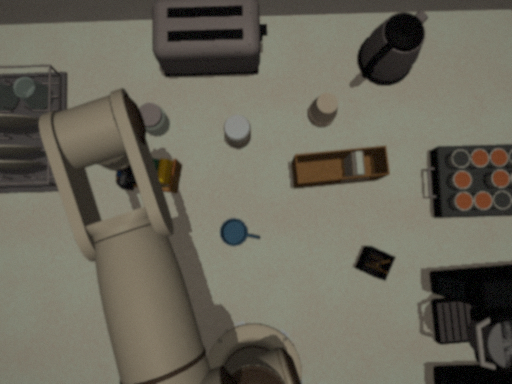

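The top view shows the white tin still at (357,163) in the carton and the bystanders where they started: mug (234,232), canister (238,130), cups (325,105), tub (375,262). The gripper is open and clear, so I am handing in.

```bash
python3 -c "
from rig import *
print(hand_in())"
```

```text
the job is handed in; nothing more can be done
None
```

The green tin now stands in the rack between the red and yellow tins, and I handed the job in at about 23.6 s; no verdict was reported. I took it from the carton by its broad faces and set it on the clear counter. I then regripped it by its narrow ends and lowered it between red and yellow, pushing them apart. I held it until it met the floor, and only then let go.

**On the floor:** a further 1.5 mm commanded push gave no movement, only a rise to about 20 N. It stopped at tool height 105.7 mm, against 105.6 mm predicted for the rack floor. The upward force passed 50 N at one point on the way down, well under the 120 N limit.

**Row positions:** the last wrist picture puts the tin tops along the row at −53.7 mm for yellow, −21.7 mm for green, +11.4 mm for red and +58.1 mm for blue. Yellow, green and red look upright and touching. Green is about 1 mm off centre across the rack.

**Blue leans:** it rests on its end board, tilted by an estimated 0.10 rad. That is inside the 0.15 limit, but it is the check with the least margin.

**Other things:** the top view shows the white tin, mug, canister, cups and stirrer tub unmoved. The arm hid part of the rack in that view. I saw the sugar jar and saucer undisturbed in the other pictures but did not measure them.

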